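# Clamp a brush handle home with the ratchet knob

## Robot

A 6-joint arm with a two-finger parallel gripper is mounted at the origin on the work surface. World frame = base frame: x ahead of the robot, y to its left, z up, the work surface at z = 0. Lengths are in m, angles in rad, forces in N, time in s.
With the tool pointing down it reaches from about 0.3 to 0.85 m from the base axis. Payload 4.2 kg.
Tool frame: the origin (TCP) lies on the centre line of the jaws, within the pads' length; the fingertips stand 14 mm ahead of it and the grasp point (between the pads) lies 5 mm behind it; z points along the fingers, y is the line along which they close (so a half turn about z gives the same grasp; the last joint's range is limited). The gripper opens to 91 mm and grips with 3 to 60 N. Pads are 32 mm wide; open, the fingers measure 118 mm over their backs; the gripper's body (76 mm by 178 mm) begins 60 mm behind the grasp point.
Start: joints at [-1.138, 0.32, 1.565, -0, 1.257, -0.02], TCP at [0.252, -0.517, 0.228] pointing down, gripper open.
Joint ranges: [-3.11, 3.11], [-0.84, 2.01], [0.21, 2.61], [-1.34, 4.49], [0.05, 2.63], [-2.56, 2.56]. Speed limits (rad/s): [2.57, 2.57, 3.14, 3.14, 3.14, 3.14].

## Interface

Orientations are given as [roll, pitch, yaw] about the fixed x, y, z axes, in that order (R = Rz(yaw) Ry(pitch) Rx(roll)).
In Python, from plant import sense, snapshot, job_done gives the robot as it stands. The module is installed in compiled form; this text tells all that it offers.
- The arm moves only by the tool carry_out, never from a script. Its argument "series" is a list of rows, each a list of 4 numbers: the shift along the tool's x, y, z scaled (see below), then the turn about the tool's z scaled (see below). A call has 1 to 5 rows; each row is the pose to reach, as a shift and turn from the pose commanded when the call began, along the tool's axes at that moment; what a row does not reach only later rows make up. The controller multiplies each number of a shift by 15 cm and each number of a turn by 1.5 rad. A row lasts 1/10 s, in which the tool goes at most 50 mm and 8.59 degrees, less where a joint would pass 70% of its speed; a pose out of reach is approached as far as the arm can. A call with a number of a shift or a turn outside -1 to 1 is refused whole. A call with a gripper value outside its range is refused whole. "hand" is the closure, from -1 (fully open) to 1 (shut), set as the call begins (left out, the last holds). The fingers move at their own pace and stop on an object; "force" is the grip in N (left out, the last holds). Time passes only in rows, so rows that repeat a pose let the fingers close. It gives the time, the measured TCP pose, the force, the opening and the grip force at its end, in the units of the state.
- sense(): the state, without advancing time (a new reading comes with each control period).
- snapshot(name): name is "scene" or "top"; returns a dict with "frame" (420x560x3 uint8, red, green, blue), "range_z" (420x560 float32, m along the optical axis (not along the pixel's ray), 0 where there is no reading), "K" (3x3 intrinsics, pixels), "R" (3x3) and "t" (3): a world point X has camera coordinates R X + t. Camera axes: x right, y down, z forward; pixel columns grow to the right and rows downward; lengths in m; the calibration is good to about 2 mm. A picture is of the moment at which its call begins.
- job_done(): hands the job in; it is judged then, once.
The state is a dict: "time_s": time; "joint_positions": joint angles; "joint_velocities": joint speeds; "effort": joint torques, N m; "eef_pos": TCP position; "eef_rot": TCP orientation; "wrist_force": force on the tool from outside, world axes, zero at the start; "ft_torque": the same for the moment, N m; "opening": finger opening in m; "grip_force": force on a finger pad.
Only numpy, scipy, OpenCV 4.12 (cv2) and the standard library are available. Lean on these libraries where they do the work, as an engineer would, in place of code of your own. Each camera call takes 0.05 s, during which the arm holds its last target. There are 200 camera calls.

## Task

Gently slide the wooden brush handle along its V rests until its front end touches the clamp's end stop, then turn the black ratchet knob clockwise until it slips and clicks, so that the handle is clamped tight. Stop after a click or two (more than three clicks is too much), only touch the handle lightly to the stop, never press it in hard, and leave the other things on the bench alone.

Things in the scene. Friction and masses are not known exactly. Their poses are not given: they have to be found in the camera images.
- clamp: Fixed clamp for brush handles: wooden base plank 20 mm high, x -80 to +70 mm, y -220 to +70 mm. Origin on the bench under the knob's axis, z up, +y along the handle to the end stop. The front V rest (y -75 to +30 mm, 44 mm wide) holds the handle's axis 50 mm above the bench on x = 0; the inner V walls end 44 mm above the bench.
- rear_rest (a point): Middle of the rear V rest, top edge of its V walls, 44 mm above the bench; like the front rest, it spans y -175 to -145 mm of the clamp. Between the rests 70 mm of the handle lie free. Axes as clamp.
- bridge_top (a point): Top of the steel arm on the knob's axis, 115 mm above the bench (arm x -75 to +23, y -23 to +23 mm, underside at 92 mm; its column stands at x -75 to -45 mm). Under it a brass jaw 26 x 26 mm comes down 2 mm per rad of clockwise turning. It starts 2.4 to 6.2 mm above the handle, so it takes 1.2 to 3.1 rad to grip. Axes as clamp.
- stop: Fixed steel end stop of the clamp, a block 50 x 12 x 50 mm standing across the end of the V rests, 20 to 70 mm above the bench. Same origin and axes as clamp.
- stop_face (a point): Centre of the stop's face that the handle's front end has to touch, 50 mm above the bench; axes as clamp (the face looks to -y).
- handle: Loose round brush handle of pale wood, 22 mm thick, 220 mm long, about 80 g, two thin dark rings near its tail. Origin at the middle of its axis; its own y axis runs along it towards the front (stop) end. It lies in the V rests, 45 to 75 mm short of the stop.
- handle_front (a point): Middle of the handle's front end face (the end to be brought to the stop), on its axis.
- handle_tail (a point): Middle of the handle's tail end face, on its axis, 220 mm behind the front; it can be pushed on here. With the handle home it lies 190 mm from the knob's axis and 15 mm beyond the rear V rest.
- tape: Bystander: roll of brown tape, 104 mm across, 48 mm high. Origin under its centre.
- comb_knife: Bystander: comb knife with a pale wooden handle and steel blade, about 250 mm long. Origin on the bench under its handle.
- flat_knife: Bystander: a like knife with a narrower blade. Origin on the bench under its handle.
- spare_block: Bystander: dark wooden block 50 x 90 x 22 mm. Origin under its centre.
- knob_grip (a point): On the knob's axis at mid-height of its bar grip, 143.5 mm above the bench. Black plastic disc 40 mm across; on it a straight bar 46 mm long, 14 mm thick, from 131.5 to 155.5 mm above the bench. x along the bar, z up. The knob stays at its height. Turning it clockwise (from above) drives the screw against a steady 0.32 N m (far less once halted); let go, it stays.
- knob_mark (a point): Under a small pale dot near one end of the bar, 17 mm from the axis on the knob's x axis; axes as knob_grip. When the jaw grips, the torque rises within about 0.3 rad to 0.50 N m and the knob slips on the screw with a click. In slipping, once per click (0.35 rad, 18 a turn), the torque reverses: the knob resists with 0.50, then runs ahead, pulling the hand on with about 0.1 N m.
- collar_mark (a point): Centre of the steel collar of the screw, 38 mm across, 7 mm high, right under the knob, 119 mm above the bench. Its x axis points to a dark notch on its rim, which stands under the pale dot until the knob slips; when the knob slips clockwise the collar stays behind, by 0.35 rad per click.
There are look-alikes about, which are no part of the job. Leave any blue or red look-alike of the handle alone.

How it is judged:
By the outcome, as a careful person would: the job done as asked, in the order asked, and still so for the second after the job is handed in, with the robot touching nothing.
It also fails if it takes over 72 s, if anything falls off the work surface, if the arm or the gripper's body presses on something with over 40 N, if the wrist force passes 120 N, or if a joint passes its speed limit or range.

## Working session

There is one attempt and no reset: what is moved stays moved. The work goes in short steps, Python scripts to look and compute and a tool call to move; the robot and the scene stay as the last step left them, time stands still between calls to the robot, and variables do not carry over. Pictures are saved under pics/ and viewed, at most 10 in all, crops included, and the job is handed in when it is done.

Besides the shell and the picture viewer there is one more tool, called after "Call:" as name([rows], argument=value, ...), one row to a line, values as JSON. carry_out: Moves the arm, as the interface text tells. Shifts and turns lie within -1 to 1; 1 stands for 15 cm of shift or 1.5 rad of turn. Its arguments: {"type":"object","properties":{"series":{"type":"array","items":{"type":"array","items":{"type":"number"}}},"hand":{"type":"number"},"force":{"type":"number"}},"required":["series"]}

```bash
mkdir -p pics
python3 - <<'E'
from plant import sense,snapshot
import cv2,numpy as np,pickle
s=sense();print({k:np.round(v,3) for k,v in s.items()})
for n in("scene","top"):
    d=snapshot(n);pickle.dump(d,open(n+".pkl","wb"))
    cv2.imwrite(f"pics/{n}0.png",cv2.resize(d["frame"][:,:,::-1],(800,600)))
    print(n,d["K"],np.round(d["R"],3),d["t"])
E
```

```text
{'time_s': np.float64(0.0), 'joint_positions': array([-1.138,  0.32 ,  1.566,  0.   ,  1.257, -0.02 ]), 'joint_velocities': array([ 0.001, -0.001, -0.001,  0.001, -0.001,  0.001]), 'effort': array([  0.   , -41.246, -23.198,   0.073,   0.046,  -0.   ]), 'eef_pos': array([ 0.251, -0.517,  0.227]), 'eef_rot': array([-3.14 , -0.   ,  0.453]), 'wrist_force': array([-0.566, -0.255,  0.453]), 'ft_torque': array([ 0.012, -0.016, -0.024]), 'grip_force': np.float64(0.0), 'opening': np.float64(0.091)}
scene [[463.03203603   0.         277.89038411]
 [  0.         463.03203603 209.90696751]
 [  0.           0.           1.        ]] [[ 0.208  0.978  0.004]
 [ 0.83  -0.174 -0.529]
 [-0.517  0.114 -0.848]] [-0.15874915 -0.35791387  1.66689168]
top [[433.83515958   0.         276.67697604]
 [  0.         433.83515958 219.26219586]
 [  0.           0.           1.        ]] [[-0.015 -1.     0.004]
 [-0.995  0.015 -0.094]
 [ 0.094 -0.005 -0.996]] [0.04882208 0.49717898 1.32888061]
```

View pics/scene0.png

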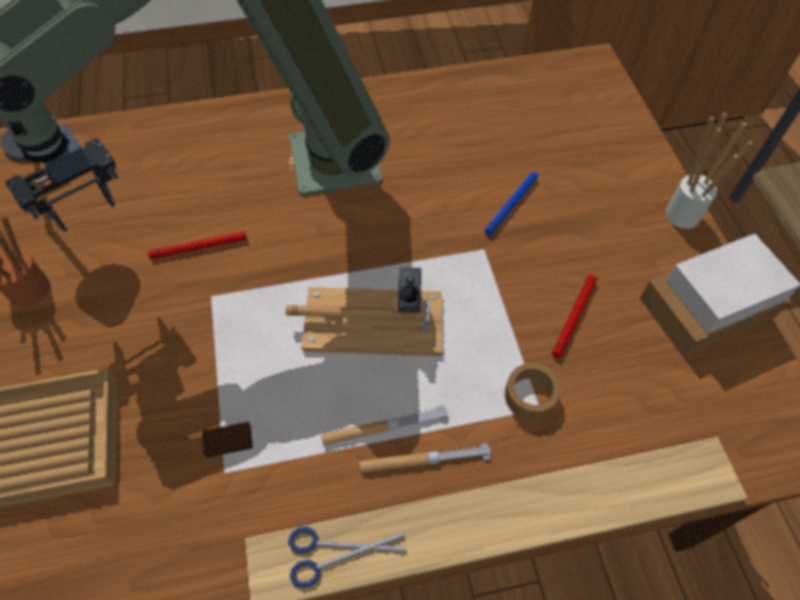

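View pics/top0.png

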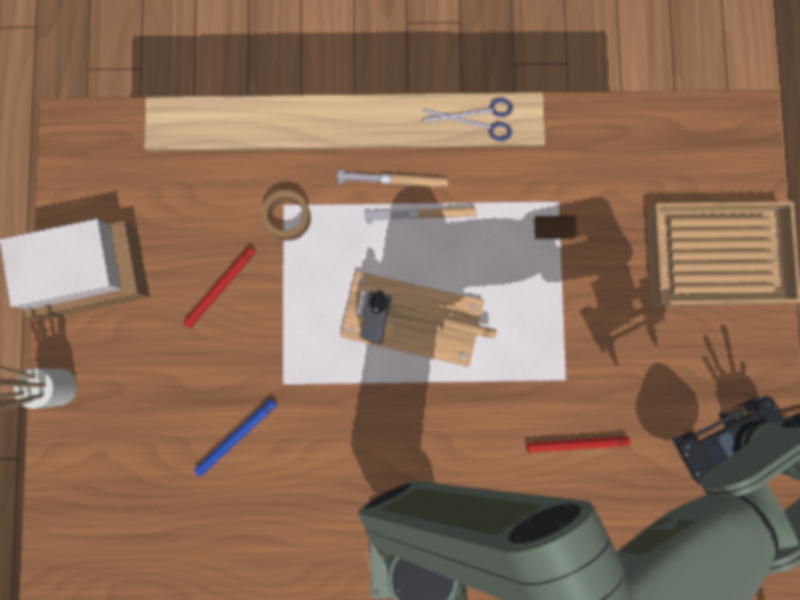

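The scene shows the clamp on the white paper (scene view about (372,320)). In the top view the knob is at (376,300), the handle's tail sticks out at (495,333), and the stop is at the left end. Next I'll enlarge both.

Run:
```python
import cv2,pickle
for n,(c,r,w,h) in dict(top=(232,182,120,80),scene=(195,180,120,72)).items():
    d=pickle.load(open(n+".pkl","rb"))
    im=d["frame"][r:r+h,c:c+w,::-1]
    cv2.imwrite(f"pics/{n}1.png",cv2.resize(im,None,fx=6.6,fy=6.6,interpolation=cv2.INTER_CUBIC))
```

```text
(no output)
```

View pics/top1.png

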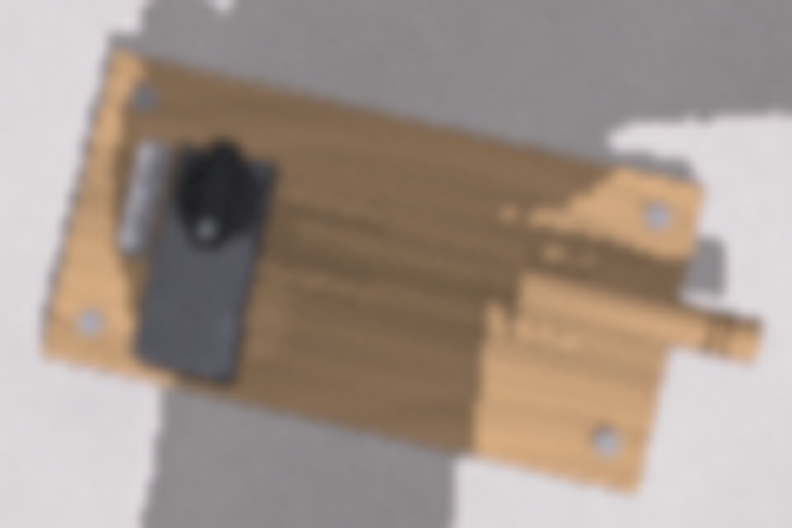

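View pics/scene1.png

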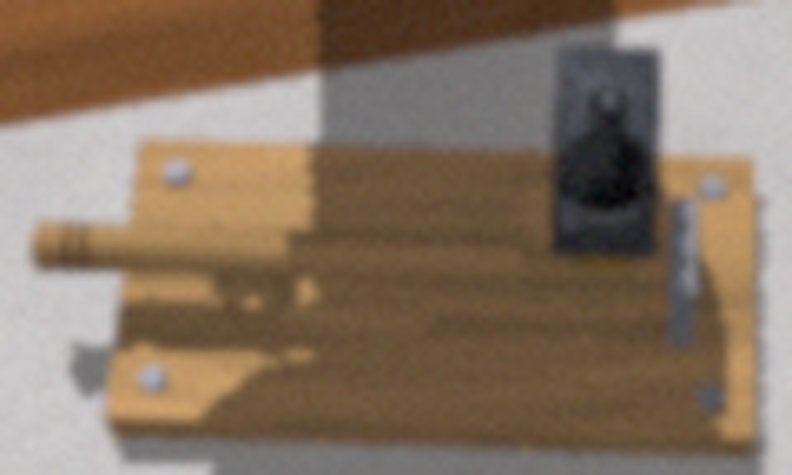

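The enlarged crops show the plank's corners, the knob's pale dot (top crop (206,229), scene crop (607,100)), and the tail end with its rings (top crop (757,342), scene crop (37,246)). I'll fit the pose from these.

```bash
cat > h.py <<'E'
import numpy as np,pickle
from scipy.optimize import least_squares
def proj(d,X):
    c=d["R"]@X+d["t"];p=d["K"]@c;return p[:2]/p[2]
def w(p,l):
    x,y,a=p[:3];c,s=np.cos(a),np.sin(a)
    return np.array([x+c*l[0]-s*l[1],y+s*l[0]+c*l[1],l[2]])
E
python3 - <<'E'
from h import *
D={n:pickle.load(open(n+".pkl","rb")) for n in("top","scene")}
off=dict(top=(232,182),scene=(195,180))
C=[(.07,.07,.02),(.07,-.22,.02),(-.08,-.22,.02),(-.08,.07,.02)]
obs=[("top",q,c) for q,c in zip([(112,52),(700,188),(635,490),(42,355)],C)]
obs+=[("scene",q,c) for q,c in zip([(752,438),(112,420),(140,142),(752,158)],C)]
obs+=[("top",(206,229),"dot"),("scene",(607,100),"dot"),("top",(757,342),"tail"),("scene",(37,246),"tail")]
def res(p):
    r=[]
    for n,q,c in obs:
        if c=="dot":c=(.017*np.cos(p[3]),.017*np.sin(p[3]),.1555)
        elif c=="tail":c=(0,p[4],.05)
        o=(np.array(q)+.5)/6.6-.5+off[n]
        r+=list(proj(D[n],w(p,c))-o)
    return np.array(r)
s=least_squares(res,[.5,.1,-.2,3,-.25],loss="soft_l1")
print(np.round(s.x,4));print(np.round(res(s.x).reshape(-1,2),1))
d=D["top"];r=d["range_z"]
P=s.x
for l in[(0,0,.1555),(0,-.16,.061),(0,.036,.07),(-.03,0,.115),(-.06,-.1,.02)]:
    u=proj(d,w(P,l));i=np.round(u).astype(int);z=r[i[1],i[0]]
    X=d["R"].T@(np.linalg.inv(d["K"])@np.array([u[0],u[1],1])*z-d["t"]);print(l,w(P,l).round(4),X.round(4))
E
```

```text
[ 0.5119  0.0778 -0.2406  3.1936 -0.2548]
[[-0.2 -0.9]
 [ 0.8 -1. ]
 [ 0.5  0.1]
 [-0.7 -0.4]
 [ 0.7 -0.4]
 [-1.1 -0.6]
 [-0.2 -1.2]
 [ 0.4 -1. ]
 [ 0.  -0.3]
 [-0.  -0.4]
 [-0.  -0.7]
 [-0.2 -0.3]]
(0, 0, 0.1555) [0.5119 0.0778 0.1555] [0.5116 0.0777 0.1577]
(0, -0.16, 0.061) [ 0.4737 -0.0776  0.061 ] [ 0.474  -0.0779  0.058 ]
(0, 0.036, 0.07) [0.5204 0.1127 0.07  ] [0.52   0.1125 0.0741]
(-0.03, 0, 0.115) [0.4827 0.0849 0.115 ] [0.483  0.085  0.1122]
(-0.06, -0.1, 0.02) [ 0.4298 -0.0051  0.02  ] [ 0.4298 -0.0051  0.018 ]
```

```bash
cat >> h.py <<'E'
P=[.5119,.0778,-.2406]
def go(l,yaw,z,verbose=1):
    """shift/turn in move units from the measured pose to clamp point l=(x,y), height z, world yaw"""
    from plant import sense
    s=sense();y0=s["eef_rot"][2];p=w(P,(l[0],l[1],z));d=p-s["eef_pos"]
    c,n=np.cos(y0),np.sin(y0)
    dy=(yaw-y0+np.pi)%(2*np.pi)-np.pi if abs(yaw-y0)>np.pi+.2 else yaw-y0
    print("t",round(s["time_s"],2),"units",np.round([(c*d[0]+n*d[1])/.15,(n*d[0]-c*d[1])/.15,-d[2]/.15,-dy/1.5],4),"j",s["joint_positions"].round(3))
E
true
```

Call:
carry_out([
  [0.33,-0.22,0,-0.1],
  [0.66,-0.44,0,-0.2],
  [1,-0.66,0,-0.3],
  [1,-0.66,0,-0.4],
  [1,-0.66,0,-0.45],
], hand=1, force=10)

```text
time_s: 0.6
eef_pos: [0.3443, -0.359, 0.2278]
eef_rot: [-3.141, -0.002, 1.136]
wrist_force: [0.2, -0.9, -0.5]
opening: 0.0538
grip_force: 0.0
```

```bash
python3 -c "
from h import *
go((0,-.30),1.330,.20)"
```

```text
t 0.6 units [ 1.1491  0.1728  0.1853 -0.1291] j [-8.300e-01  1.980e-01  1.734e+00  1.000e-03  1.211e+00 -3.960e-01]
```

Call:
carry_out([
  [0.33,0.06,0.05,-0.1],
  [0.66,0.12,0.1,-0.13],
  [1,0.17,0.18,-0.13],
  [1,0.17,0.18,-0.13],
  [1,0.17,0.18,-0.13],
])

```text
time_s: 1.1
eef_pos: [0.4306, -0.2368, 0.2004]
eef_rot: [-3.14, 0.0, 1.326]
wrist_force: [0.4, -0.1, 0.6]
opening: 0.0139
grip_force: 0.0
```

```bash
python3 -c "
from h import *
go((0,-.30),1.330,.048)"
```

```text
t 1.1 units [ 0.1664  0.026   1.0159 -0.0027] j [-5.260e-01  2.100e-01  1.792e+00 -1.000e-03  1.141e+00 -2.810e-01]
```

Call:
carry_out([
  [0.1,0.03,0.33,0],
  [0.16,0.026,0.66,0],
  [0.16,0.026,0.9,0],
  [0.16,0.026,1,0],
  [0.16,0.026,1,0],
])

```text
time_s: 1.6
eef_pos: [0.438, -0.2162, 0.0489]
eef_rot: [-3.136, -0.001, 1.321]
wrist_force: [-0.3, 0.8, 0.4]
opening: 0.0005
grip_force: 0.0
```

Run:
```python
from h import *
from plant import snapshot
import cv2
go((0,-.2548-.017),1.330,.047)
d=snapshot("scene")
cv2.imwrite("pics/s2.png",cv2.resize(d["frame"][165:255,180:315,::-1],None,fx=5.9,fy=5.9,interpolation=cv2.INTER_CUBIC))
```

```text
t 1.6 units [ 0.2092  0.0097  0.0128 -0.006 ] j [-4.820e-01  3.810e-01  1.998e+00 -1.000e-03  7.680e-01 -2.310e-01]
```

View pics/s2.png

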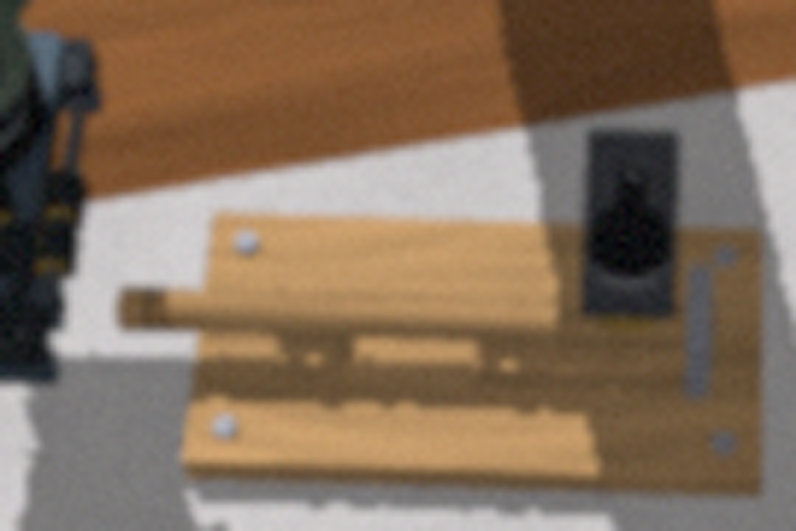

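The fingers are behind the tail in line with it (fingers at x<55, tail at x=120 in the crop). I'll advance slowly.

Call:
carry_out([
  [0.06,0.01,0.01,0],
  [0.11,0.01,0.01,0],
  [0.15,0.01,0.01,0],
  [0.17,0.01,0.01,0],
  [0.19,0.01,0.01,0],
])

```text
time_s: 2.15
eef_pos: [0.4489, -0.1879, 0.0499]
eef_rot: [3.141, 0.0, 1.324]
wrist_force: [-0.2, -1.5, 0.9]
opening: 0.0003
grip_force: 0.5
```

Call:
carry_out([
  [0.025,0,0,0],
  [0.05,0,0,0],
  [0.075,0,0,0],
  [0.1,0,0,0],
  [0.125,0,0,0],
])

```text
time_s: 2.65
eef_pos: [0.4533, -0.1699, 0.0495]
eef_rot: [3.142, 0.0, 1.323]
wrist_force: [-0.0, -0.7, 1.9]
opening: 0.0001
grip_force: 0.8
```

Call:
carry_out([
  [0.025,0,0,0],
  [0.05,0,0,0],
  [0.075,0,0,0],
  [0.1,0,0,0],
  [0.12,0,0,0],
])

```text
time_s: 3.15
eef_pos: [0.4577, -0.1523, 0.0494]
eef_rot: [-3.142, 0.0, 1.323]
wrist_force: [-0.3, -2.0, 1.4]
opening: 0.0005
grip_force: 0.9
```

Run:
```python
from h import *
from plant import snapshot
import cv2
go((0,-.19-.016),1.330,.047)
d=snapshot("scene")
cv2.imwrite("pics/s3.png",cv2.resize(d["frame"][165:255,180:315,::-1],None,fx=5.9,fy=5.9,interpolation=cv2.INTER_CUBIC))
```

```text
t 3.15 units [ 0.2026 -0.0159  0.0162 -0.0047] j [-0.345  0.371  2.015 -0.     0.756 -0.097]
```

View pics/s3.png

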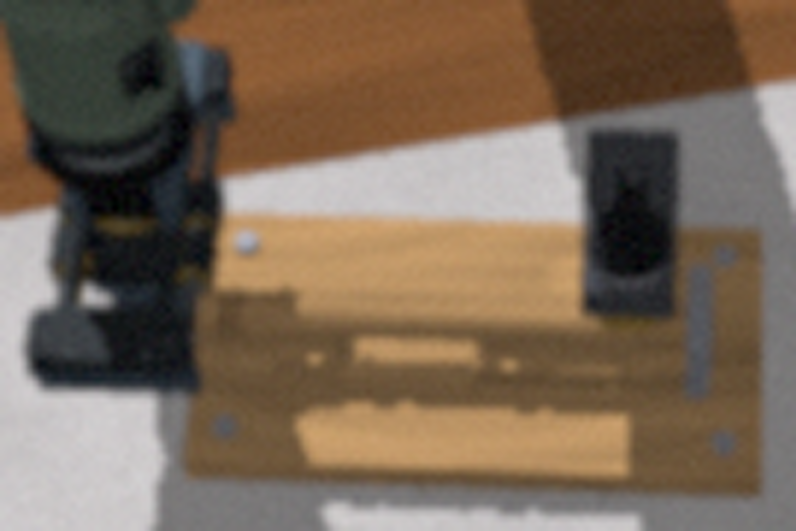

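The gripper covers the tail (crop about (130,300)), and the handle is moving ahead of the fingers; about 30 mm remain by the fit.

Call:
carry_out([
  [0.025,0,0,0],
  [0.05,0,0,0],
  [0.075,0,0,0],
  [0.1,0,0,0],
  [0.12,0,0,0],
])

```text
time_s: 3.7
eef_pos: [0.462, -0.1348, 0.0494]
eef_rot: [-3.141, 0.0, 1.323]
wrist_force: [0.1, -0.9, 1.1]
opening: 0.0007
grip_force: 0.7
```

Call:
carry_out([
  [0.007,0,0,0],
  [0.014,0,0,0],
  [0.021,0,0,0],
  [0.028,0,0,0],
  [0.035,0,0,0],
])

```text
time_s: 4.2
eef_pos: [0.4632, -0.1301, 0.0494]
eef_rot: [-3.141, 0.0, 1.323]
wrist_force: [-0.8, -1.9, -0.2]
opening: 0.0003
grip_force: 0.7
```

Run:
```python
from h import *
from plant import sense
go((0,-.19-.016),1.330,.047)
s=sense();print(s["wrist_force"].round(2),s["ft_torque"].round(3))
```

```text
t 4.2 units [ 0.0498 -0.0152  0.0161 -0.0049] j [-0.298  0.37   2.017 -0.     0.755 -0.049]
[-0.85 -1.85 -0.24] [-0.223  0.061  0.004]
```

Call:
carry_out([
  [0.005,0,0,0],
  [0.01,0,0,0],
  [0.014,0,0,0],
  [0.018,0,0,0],
  [0.021,0,0,0],
])

```text
time_s: 4.7
eef_pos: [0.464, -0.127, 0.0494]
eef_rot: [-3.141, 0.0, 1.323]
wrist_force: [-1.3, -1.0, 0.9]
opening: 0.0006
grip_force: 0.7
```

Call:
carry_out([
  [0.003,0,0,0],
  [0.006,0,0,0],
  [0.009,0,0,0],
  [0.012,0,0,0],
  [0.012,0,0,0],
])

```text
time_s: 5.2
eef_pos: [0.4644, -0.1256, 0.0494]
eef_rot: [-3.141, 0.001, 1.323]
wrist_force: [-1.9, -3.7, 0.8]
opening: 0.0005
grip_force: 1.9
```

Call:
carry_out([
  [0.002,0,0,0],
  [0.002,0,0,0],
])

```text
time_s: 5.4
eef_pos: [0.4644, -0.1256, 0.0494]
eef_rot: [-3.141, 0.001, 1.323]
wrist_force: [-2.0, -4.9, 0.2]
opening: 0.0005
grip_force: 2.7
```

Run:
```python
from h import *
from plant import sense,snapshot
import cv2
go((0,-.19-.016),1.330,.047)
s=sense();print(s["wrist_force"].round(2),s["ft_torque"].round(3))
d=snapshot("scene");r=d["range_z"]
s=sense();print(s["wrist_force"].round(2),s["ft_torque"].round(3))
# height profile along the handle axis near the stop
for y in np.arange(.014,.046,.0015):
    u=proj(d,w(P,(0,y,.058)));i=np.round(u).astype(int);z=r[i[1],i[0]]
    X=d["R"].T@(np.linalg.inv(d["K"])@np.array([u[0],u[1],1])*z-d["t"]);print(round(y,4),i,X[2].round(4),end="; ")
cv2.imwrite("pics/s4.png",cv2.resize(d["frame"][190:240,265:325,::-1],None,fx=12,fy=12,interpolation=cv2.INTER_CUBIC))
```

```text
t 5.4 units [ 0.0189 -0.0157  0.0163 -0.0043] j [-2.870e-01  3.690e-01  2.018e+00 -2.000e-03  7.550e-01 -3.900e-02]
[-1.99 -4.94  0.17] [-0.903  0.369  0.029]
[-3.06 -5.4   0.35] [-0.815  0.367  0.088]
0.014 [291 218] 0.094; 0.0155 [291 218] 0.094; 0.017 [292 218] 0.0951; 0.0185 [292 218] 0.0951; 0.02 [293 218] 0.0958; 0.0215 [293 218] 0.0957; 0.023 [294 218] 0.0562; 0.0245 [294 218] 0.0562; 0.026 [295 218] 0.0604; 0.0275 [295 218] 0.0603; 0.029 [296 218] 0.0686; 0.0305 [296 218] 0.0686; 0.032 [297 218] 0.0726; 0.0335 [297 218] 0.0726; 0.035 [298 218] 0.0717; 0.0365 [298 218] 0.0717; 0.038 [299 218] 0.0679; 0.0395 [300 218] 0.0232; 0.041 [300 218] 0.0232; 0.0425 [301 218] 0.0157; 0.044 [301 218] 0.0157; 0.0455 [302 218] 0.0202;
```

View pics/s4.png

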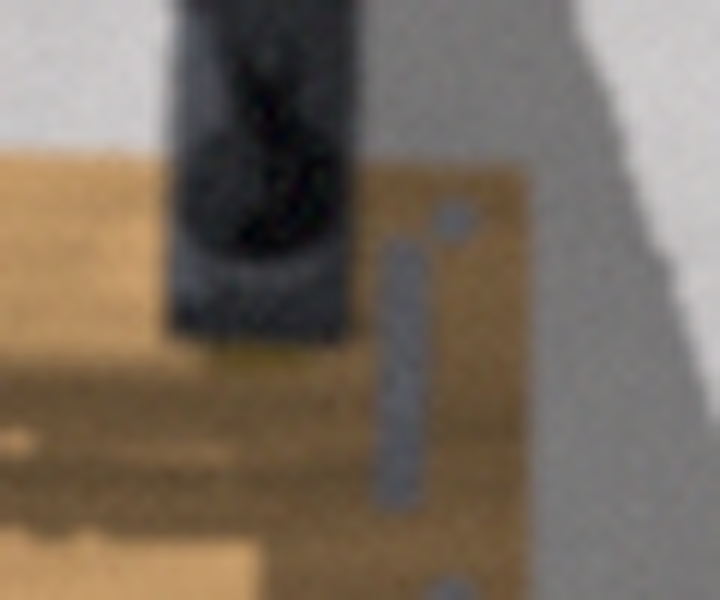

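The handle's front reaches the stop: the depth profile runs continuously into the stop face at crop column ~380. The tool also stalls with about 5 N, so this is contact. Backing off.

Call:
carry_out([
  [-0.02,0,0,0],
  [-0.08,0,0,0],
  [-0.2,0,0,0],
  [-0.2,0,-0.3,0],
  [-0.2,0,-0.6,0],
], hand=-1)

```text
time_s: 5.95
eef_pos: [0.4564, -0.1544, 0.1395]
eef_rot: [-3.138, -0.001, 1.321]
wrist_force: [1.7, -1.0, 0.0]
opening: 0.0375
grip_force: 0.0
```

Call:
carry_out([
  [-0.05,0,-0.3,-0.1],
  [-0.05,0,-0.4,-0.2],
  [0,0,-0.4,-0.3],
  [0,0,-0.4,-0.4],
  [0,0,-0.4,-0.5],
])

```text
time_s: 6.45
eef_pos: [0.4574, -0.1541, 0.1998]
eef_rot: [3.14, 0.0, 2.079]
wrist_force: [-0.8, -0.3, 0.3]
opening: 0.0778
grip_force: 0.0
```

Run:
```python
from h import *
from plant import sense,snapshot
import cv2
go((0,0),2.953,.20)
d=snapshot("scene");r=d["range_z"];t=snapshot("top")
a=cv2.resize(d["frame"][180:260,190:320,::-1],(780,480),interpolation=cv2.INTER_CUBIC)
cv2.imwrite("pics/s5.png",a);pickle.dump((d,t),open("s5.pkl","wb"))
for y in (-.215,-.205,-.2,-.195,-.19,-.185,-.18):
    u=proj(d,w(P,(0,y,.058)));i=np.round(u).astype(int);z=r[i[1],i[0]]
    X=d["R"].T@(np.linalg.inv(d["K"])@np.array([u[0],u[1],1])*z-d["t"]);print(round(y,4),i,X[2].round(4),end="; ")
```

```text
t 6.45 units [ 1.1743  1.0696 -0.0016 -0.5828] j [-3.490e-01  1.960e-01  1.812e+00  1.000e-03  1.133e+00 -8.580e-01]
-0.215 [213 216] 0.0012; -0.205 [217 216] 0.0206; -0.2 [218 216] 0.0198; -0.195 [220 216] 1.2253; -0.19 [222 216] 0.0629; -0.185 [223 216] 0.0592; -0.18 [225 216] 0.057;
```

View pics/s5.png

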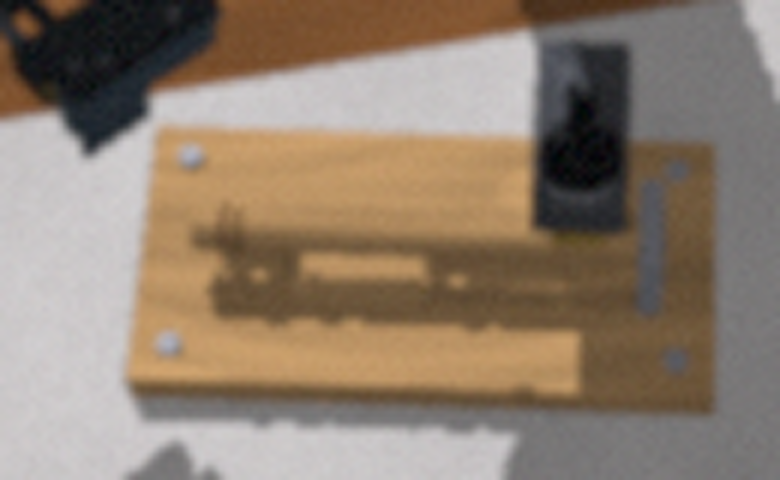

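The handle now sits with its tail at crop (193,238), about 190 mm from the knob axis, so it's home. Going over the knob next.

Call:
carry_out([
  [0.2,0.18,0,-0.1],
  [0.4,0.36,0,-0.2],
  [0.6,0.55,0,-0.3],
  [0.8,0.73,0,-0.4],
  [1,0.91,0,-0.48],
])

```text
time_s: 7.05
eef_pos: [0.5051, 0.0446, 0.1994]
eef_rot: [3.141, 0.0, 2.794]
wrist_force: [0.9, 0.0, 0.9]
opening: 0.0913
grip_force: 0.0
```

```bash
python3 -c "
from h import *
go((0,0),2.953,.19)"
```

```text
t 7.05 units [ 0.0325  0.2237  0.063  -0.1059] j [ 0.065  0.234  1.762  0.     1.145 -1.158]
```

Call:
carry_out([
  [0.03,0.11,0.03,-0.06],
  [0.033,0.224,0.06,-0.106],
  [0.033,0.224,0.06,-0.106],
  [0.033,0.224,0.06,-0.106],
])

```text
time_s: 7.45
eef_pos: [0.5114, 0.076, 0.1903]
eef_rot: [-3.141, -0.0, 2.949]
wrist_force: [-0.0, -0.8, 0.6]
opening: 0.0915
grip_force: 0.0
```

```bash
python3 -c "
from h import *
go((0,0),2.953,.1475)"
```

```text
t 7.45 units [-0.0008  0.0122  0.2853 -0.0026] j [ 0.126  0.257  1.754 -0.     1.131 -1.253]
```

Call:
carry_out([
  [0,0.012,0.1,0],
  [0,0.012,0.2,0],
  [0,0.012,0.27,0],
  [0,0.012,0.285,0],
  [0,0.012,0.285,0],
])

```text
time_s: 7.95
eef_pos: [0.5119, 0.0775, 0.1477]
eef_rot: [-3.141, -0.0, 2.95]
wrist_force: [-0.1, 0.3, -0.0]
opening: 0.0913
grip_force: 0.0
```

Call:
carry_out([
  [0,0,0,0],
  [0,0,0,0],
  [0,0,0,0],
  [0,0,0,0],
  [0,0,0,0],
], hand=1, force=6)

```text
time_s: 8.45
eef_pos: [0.512, 0.0782, 0.1478]
eef_rot: [3.142, 0.0, 2.952]
wrist_force: [-0.1, -0.0, 0.1]
opening: 0.054
grip_force: 0.0
```

Call:
carry_out([
  [0,0,0,0],
  [0,0,0,0],
  [0,0,0,0],
  [0,0,0,0],
  [0,0,0,0],
])

```text
time_s: 8.95
eef_pos: [0.5115, 0.0767, 0.1477]
eef_rot: [-3.138, -0.0, 2.953]
wrist_force: [-0.6, -4.0, 1.7]
opening: 0.0154
grip_force: 6.0
```

Run:
```python
from h import *
from plant import sense
go((0,0),2.953,.1475)
s=sense();print(s["wrist_force"].round(2),s["ft_torque"].round(3),s["opening"],s["grip_force"],s["eef_pos"],s["eef_rot"])
```

```text
t 8.95 units [-0.0009  0.0079  0.0011 -0.0001] j [ 0.129  0.297  1.816 -0.004  1.03  -1.251]
[-0.62 -4.01  1.65] [-0.451 -0.035 -0.182] 0.01541449370444516 5.962642505764961 [0.51154886 0.07666131 0.14765966] [-3.13790625e+00 -1.99408422e-04  2.95291868e+00]
```

Call:
carry_out([
  [0,-0.01,0,0],
  [0,-0.01,0,0],
  [0,-0.01,0,0],
])

```text
time_s: 9.25
eef_pos: [0.5116, 0.0766, 0.1477]
eef_rot: [-3.142, -0.0, 2.952]
wrist_force: [-0.4, -1.2, 0.3]
opening: 0.0154
grip_force: 5.9
```

```bash
cat > st.py <<'E'
from plant import sense
s=sense();print(s["time_s"].round(2),"F",s["wrist_force"].round(2),"M",s["ft_torque"].round(3),"op",s["opening"].round(4),s["grip_force"].round(1),s["eef_pos"].round(4),s["eef_rot"].round(4),"j6",s["joint_positions"][5].round(3))
E
python3 st.py
```

```text
Traceback (most recent call last):
  File "st.py", line 2, in <module>
    s=sense();print(s["time_s"].round(2),"F",s["wrist_force"].round(2),"M",s["ft_torque"].round(3),"op",s["opening"].round(4),s["grip_force"].round(1),s["eef_pos"].round(4),s["eef_rot"].round(4),"j6",s["joint_positions"][5].round(3))
                    ^^^^^^^^^^^^^^^^^
AttributeError: 'float' object has no attribute 'round'
```

Call:
carry_out([
  [0,-0.003,0,0.028],
  [0,-0.003,0,0.028],
  [0,-0.003,0,0.028],
])

```text
time_s: 9.55
eef_pos: [0.5115, 0.0765, 0.1477]
eef_rot: [3.141, -0.0, 2.91]
wrist_force: [-0.3, 0.1, 0.1]
opening: 0.014
grip_force: 6.0
```

```bash
sed -i 's/^s=sense.*/import numpy as np\ns=sense();f=lambda k,n=3:np.round(s[k],n);print(f("time_s"),"F",f("wrist_force",2),"M",f("ft_torque"),"op",f("opening",4),f("grip_force",1),f("eef_pos",4),f("eef_rot",4),"j6",f("joint_positions")[5])/' st.py
python3 st.py
```

```text
9.55 F [-0.27  0.12  0.08] M [ 0.19  -0.113 -0.124] op 0.014 6.0 [0.5115 0.0765 0.1477] [ 3.1411e+00 -1.0000e-04  2.9104e+00] j6 -1.214
```

Call:
carry_out([
  [0,0,0,0],
  [0,0,0,0],
  [0,0,0,0],
], force=45)

```text
time_s: 9.85
eef_pos: [0.5115, 0.0765, 0.1477]
eef_rot: [3.141, -0.0, 2.91]
wrist_force: [-1.3, 1.7, 0.6]
opening: 0.0136
grip_force: 45.0
```

```bash
python3 st.py
```

```text
9.85 F [-1.27  1.75  0.58] M [ 0.457 -0.031  0.027] op 0.0136 45.0 [0.5115 0.0765 0.1477] [ 3.1412e+00 -1.0000e-04  2.9102e+00] j6 -1.214
```

Call:
carry_out([
  [0,0,0,0.07],
  [0,0,0,0.15],
  [0,0,0,0.22],
  [0,0,0,0.3],
  [0,0,0,0.37],
])

```text
time_s: 10.35
eef_pos: [0.5116, 0.0766, 0.1477]
eef_rot: [3.141, -0.0, 2.352]
wrist_force: [-1.7, 2.6, 0.2]
opening: 0.0139
grip_force: 45.0
```

```bash
python3 st.py
```

```text
10.35 F [-1.69  2.58  0.17] M [ 0.516 -0.06   0.311] op 0.0139 45.0 [0.5116 0.0766 0.1477] [ 3.1412e+00 -1.0000e-04  2.3516e+00] j6 -0.655
```

Call:
carry_out([
  [0,0,0,0.07],
  [0,0,0,0.15],
  [0,0,0,0.22],
  [0,0,0,0.3],
  [0,0,0,0.35],
])

```text
time_s: 10.85
eef_pos: [0.5116, 0.0766, 0.1477]
eef_rot: [3.141, -0.0, 1.827]
wrist_force: [0.5, 2.6, 0.6]
opening: 0.0136
grip_force: 45.0
```

```bash
python3 st.py
```

```text
10.85 F [0.54 2.62 0.57] M [ 0.493 -0.08   0.271] op 0.0136 45.0 [0.5116 0.0766 0.1477] [ 3.1412e+00 -3.0000e-04  1.8273e+00] j6 -0.131
```

Call:
carry_out([
  [0,0,0,0.04],
  [0,0,0,0.08],
])

```text
time_s: 11.05
eef_pos: [0.5116, 0.0766, 0.1477]
eef_rot: [3.141, -0.0, 1.709]
wrist_force: [-0.8, 2.4, -0.5]
opening: 0.0138
grip_force: 45.0
```

```bash
python3 st.py
```

```text
11.05 F [-0.81  2.42 -0.52] M [ 0.459 -0.068  0.329] op 0.0138 45.0 [0.5116 0.0766 0.1477] [ 3.1412e+00 -3.0000e-04  1.7087e+00] j6 -0.012
```

Call:
carry_out([
  [0,0,0,0.04],
  [0,0,0,0.08],
])

```text
time_s: 11.25
eef_pos: [0.5117, 0.0766, 0.1477]
eef_rot: [3.141, -0.0, 1.589]
wrist_force: [0.9, 1.9, -0.6]
opening: 0.0137
grip_force: 45.0
```

```bash
python3 st.py
```

```text
11.25 F [ 0.87  1.9  -0.59] M [ 0.478 -0.075  0.265] op 0.0137 45.0 [0.5117 0.0766 0.1477] [ 3.1412e+00 -4.0000e-04  1.5887e+00] j6 0.108
```

Call:
carry_out([
  [0,0,0,0.04],
  [0,0,0,0.08],
])

```text
time_s: 11.45
eef_pos: [0.5117, 0.0766, 0.1477]
eef_rot: [3.141, -0.0, 1.469]
wrist_force: [0.4, 2.5, 0.7]
opening: 0.0138
grip_force: 45.0
```

```bash
python3 st.py
```

```text
11.45 F [0.41 2.47 0.67] M [ 0.444 -0.07   0.367] op 0.0138 45.0 [0.5117 0.0766 0.1477] [ 3.1412e+00 -4.0000e-04  1.4686e+00] j6 0.228
```

Call:
carry_out([
  [0,0,0,0.03],
  [0,0,0,0.06],
])

```text
time_s: 11.65
eef_pos: [0.5117, 0.0766, 0.1477]
eef_rot: [3.141, -0.0, 1.379]
wrist_force: [-0.3, 2.8, 0.1]
opening: 0.0137
grip_force: 45.0
```

```bash
python3 st.py
```

```text
11.65 F [-0.34  2.79  0.09] M [ 0.387 -0.111  0.279] op 0.0137 45.0 [0.5117 0.0766 0.1477] [ 3.1412e+00 -5.0000e-04  1.3793e+00] j6 0.317
```

Call:
carry_out([
  [0,0,0,0.03],
  [0,0,0,0.06],
])

```text
time_s: 11.85
eef_pos: [0.5117, 0.0766, 0.1477]
eef_rot: [3.141, -0.0, 1.289]
wrist_force: [-0.4, 2.6, -0.3]
opening: 0.0136
grip_force: 45.0
```

```bash
python3 st.py
```

```text
11.85 F [-0.38  2.55 -0.32] M [ 0.397 -0.071  0.319] op 0.0136 45.0 [0.5117 0.0766 0.1477] [ 3.1413e+00 -4.0000e-04  1.2893e+00] j6 0.407
```

Call:
carry_out([
  [0,0,0,0.03],
  [0,0,0,0.06],
])

```text
time_s: 12.05
eef_pos: [0.5117, 0.0766, 0.1477]
eef_rot: [3.141, -0.0, 1.199]
wrist_force: [-0.3, 2.8, -0.4]
opening: 0.0136
grip_force: 45.0
```

```bash
python3 st.py
```

```text
12.05 F [-0.26  2.85 -0.42] M [ 0.43  -0.049  0.317] op 0.0136 45.0 [0.5117 0.0766 0.1477] [ 3.1413e+00 -5.0000e-04  1.1993e+00] j6 0.497
```

Call:
carry_out([
  [0,0,0,0.04],
  [0,0,0,0.08],
])

```text
time_s: 12.25
eef_pos: [0.5117, 0.0765, 0.1477]
eef_rot: [3.141, -0.001, 1.079]
wrist_force: [-0.6, 2.2, 1.1]
opening: 0.0136
grip_force: 45.0
```

```bash
python3 st.py
```

```text
12.25 F [-0.57  2.18  1.1 ] M [ 0.42  -0.05   0.326] op 0.0136 45.0 [0.5117 0.0765 0.1477] [ 3.1413e+00 -5.0000e-04  1.0786e+00] j6 0.618
```

Call:
carry_out([
  [0,0,0,0.04],
  [0,0,0,0.08],
])

```text
time_s: 12.45
eef_pos: [0.5117, 0.0765, 0.1477]
eef_rot: [3.141, -0.001, 0.959]
wrist_force: [-0.3, 1.4, -0.3]
opening: 0.0136
grip_force: 45.0
```

```bash
python3 st.py
```

```text
12.45 F [-0.32  1.43 -0.31] M [ 0.378 -0.031  0.325] op 0.0136 45.0 [0.5117 0.0765 0.1477] [ 3.1413e+00 -6.0000e-04  9.5860e-01] j6 0.738
```

Call:
carry_out([
  [0,0,0,0.04],
  [0,0,0,0.08],
])

```text
time_s: 12.65
eef_pos: [0.5118, 0.0765, 0.1477]
eef_rot: [3.141, -0.001, 0.839]
wrist_force: [0.7, 2.1, -0.8]
opening: 0.0136
grip_force: 45.0
```

```bash
python3 st.py
```

```text
12.65 F [ 0.66  2.1  -0.8 ] M [ 0.468 -0.013  0.292] op 0.0136 45.0 [0.5118 0.0765 0.1477] [ 3.1413e+00 -7.0000e-04  8.3860e-01] j6 0.858
```

Call:
carry_out([
  [0,0,0,0.04],
  [0,0,0,0.08],
])

```text
time_s: 12.85
eef_pos: [0.5118, 0.0765, 0.1477]
eef_rot: [3.141, -0.001, 0.719]
wrist_force: [-0.4, 1.9, 0.9]
opening: 0.0136
grip_force: 45.0
```

```bash
python3 st.py
```

```text
12.85 F [-0.45  1.87  0.95] M [ 0.381 -0.012  0.284] op 0.0136 45.0 [0.5118 0.0765 0.1477] [ 3.1414e+00 -6.0000e-04  7.1870e-01] j6 0.978
```

Call:
carry_out([
  [0,0,0,0.04],
  [0,0,0,0.08],
])

```text
time_s: 13.05
eef_pos: [0.5118, 0.0765, 0.1477]
eef_rot: [3.141, -0.001, 0.599]
wrist_force: [-0.0, 0.9, 0.4]
opening: 0.014
grip_force: 45.0
```

```bash
python3 st.py
```

```text
13.05 F [-0.03  0.88  0.37] M [ 0.394 -0.051  0.312] op 0.014 45.0 [0.5118 0.0765 0.1477] [ 3.1414e+00 -6.0000e-04  5.9870e-01] j6 1.098
```

Call:
carry_out([
  [0,0,0,0.04],
  [0,0,0,0.08],
])

```text
time_s: 13.25
eef_pos: [0.5118, 0.0765, 0.1477]
eef_rot: [3.141, -0.001, 0.479]
wrist_force: [0.5, 1.5, -0.4]
opening: 0.0139
grip_force: 45.0
```

```bash
python3 st.py
```

```text
13.25 F [ 0.51  1.52 -0.35] M [ 0.374 -0.064  0.337] op 0.0139 45.0 [0.5118 0.0765 0.1477] [ 3.1415e+00 -7.0000e-04  4.7870e-01] j6 1.218
```

Call:
carry_out([
  [0,0,0,0.04],
  [0,0,0,0.08],
])

```text
time_s: 13.45
eef_pos: [0.5118, 0.0765, 0.1477]
eef_rot: [3.142, -0.001, 0.359]
wrist_force: [0.2, 1.6, 0.3]
opening: 0.0136
grip_force: 45.0
```

```bash
python3 st.py
```

```text
13.45 F [0.19 1.55 0.34] M [ 0.386 -0.031  0.31 ] op 0.0136 45.0 [0.5118 0.0765 0.1477] [ 3.1415e+00 -6.0000e-04  3.5870e-01] j6 1.338
```

Call:
carry_out([
  [0,0,0,0.04],
  [0,0,0,0.08],
])

```text
time_s: 13.65
eef_pos: [0.5118, 0.0764, 0.1477]
eef_rot: [3.142, -0.001, 0.239]
wrist_force: [-0.4, 2.5, -0.5]
opening: 0.0137
grip_force: 45.0
```

```bash
python3 st.py
```

```text
13.65 F [-0.41  2.51 -0.47] M [0.366 0.01  0.285] op 0.0137 45.0 [0.5118 0.0764 0.1477] [ 3.1416e+00 -6.0000e-04  2.3880e-01] j6 1.458
```

Call:
carry_out([
  [0,0,0,0.04],
  [0,0,0,0.08],
])

```text
time_s: 13.85
eef_pos: [0.5118, 0.0764, 0.1477]
eef_rot: [3.142, -0.001, 0.119]
wrist_force: [-0.2, 1.6, -0.8]
opening: 0.0138
grip_force: 45.0
```

```bash
python3 st.py
```

```text
13.85 F [-0.24  1.64 -0.83] M [ 0.387 -0.033  0.345] op 0.0138 45.0 [0.5118 0.0764 0.1477] [ 3.1416e+00 -6.0000e-04  1.1880e-01] j6 1.578
```

Call:
carry_out([
  [0,0,0,0.04],
  [0,0,0,0.08],
])

```text
time_s: 14.05
eef_pos: [0.5118, 0.0764, 0.1477]
eef_rot: [-3.142, -0.001, -0.001]
wrist_force: [0.1, 2.0, 0.9]
opening: 0.0138
grip_force: 45.0
```

```bash
python3 st.py
```

```text
14.05 F [0.07 2.   0.94] M [ 0.363 -0.014  0.394] op 0.0138 45.0 [0.5118 0.0764 0.1477] [-3.1416e+00 -7.0000e-04 -1.0000e-03] j6 1.698
```

Call:
carry_out([
  [0,0,0,0.04],
  [0,0,0,0.08],
])

```text
time_s: 14.25
eef_pos: [0.5118, 0.0764, 0.1477]
eef_rot: [-3.142, -0.001, -0.121]
wrist_force: [-0.8, 1.3, -0.3]
opening: 0.0135
grip_force: 45.0
```

```bash
python3 st.py
```

```text
14.25 F [-0.79  1.34 -0.34] M [ 0.402 -0.035  0.423] op 0.0135 45.0 [0.5118 0.0764 0.1477] [-3.1416e+00 -6.0000e-04 -1.2100e-01] j6 1.818
```

Call:
carry_out([
  [0,0,0,0.04],
  [0,0,0,0.08],
])

```text
time_s: 14.45
eef_pos: [0.5118, 0.0764, 0.1477]
eef_rot: [-3.142, -0.001, -0.241]
wrist_force: [-0.7, 1.4, -0.5]
opening: 0.0137
grip_force: 45.0
```

```bash
python3 st.py
```

```text
14.45 F [-0.72  1.42 -0.51] M [0.365 0.04  0.489] op 0.0137 45.0 [0.5118 0.0764 0.1477] [-3.1416e+00 -6.0000e-04 -2.4080e-01] j6 1.938
```

Torque is rising toward 0.50, so the jaw is gripping. I'll take small steps and watch for the slip.

Call:
carry_out([
  [0,0,0,0.025],
  [0,0,0,0.05],
])

```text
time_s: 14.65
eef_pos: [0.5118, 0.0764, 0.1477]
eef_rot: [-3.142, -0.001, -0.315]
wrist_force: [-0.3, 1.7, 0.1]
opening: 0.0138
grip_force: 45.0
```

```bash
python3 st.py
```

```text
14.65 F [-0.32  1.68  0.06] M [0.372 0.016 0.438] op 0.0138 45.0 [0.5118 0.0764 0.1477] [-3.1416e+00 -7.0000e-04 -3.1470e-01] j6 2.012
```

Call:
carry_out([
  [0,0,0,0.025],
  [0,0,0,0.05],
])

```text
time_s: 14.85
eef_pos: [0.5118, 0.0764, 0.1477]
eef_rot: [-3.142, -0.001, -0.39]
wrist_force: [0.6, 2.3, -0.3]
opening: 0.0138
grip_force: 45.0
```

```bash
python3 st.py
```

```text
14.85 F [ 0.6   2.29 -0.28] M [0.368 0.04  0.494] op 0.0138 45.0 [0.5118 0.0764 0.1477] [-3.1416e+00 -7.0000e-04 -3.8960e-01] j6 2.087
```

Call:
carry_out([
  [0,0,0,0.025],
  [0,0,0,0.05],
])

```text
time_s: 15.05
eef_pos: [0.5118, 0.0763, 0.1477]
eef_rot: [-3.141, -0.001, -0.465]
wrist_force: [0.1, 2.8, 0.7]
opening: 0.014
grip_force: 45.0
```

```bash
python3 st.py
```

```text
15.05 F [0.1  2.79 0.7 ] M [0.406 0.082 0.458] op 0.014 45.0 [0.5118 0.0763 0.1477] [-3.1415e+00 -6.0000e-04 -4.6470e-01] j6 2.162
```

Call:
carry_out([
  [0,0,0,0.025],
  [0,0,0,0.05],
])

```text
time_s: 15.25
eef_pos: [0.5117, 0.0763, 0.1477]
eef_rot: [-3.141, -0.0, -0.541]
wrist_force: [0.6, 1.2, -0.1]
opening: 0.0135
grip_force: 45.0
```

```bash
python3 st.py
```

```text
15.25 F [ 0.58  1.17 -0.11] M [0.378 0.036 0.106] op 0.0135 45.0 [0.5117 0.0763 0.1477] [-3.1414e+00 -4.0000e-04 -5.4080e-01] j6 2.238
```

Call:
carry_out([
  [0,0,0,0.02],
  [0,0,0,0.04],
])

```text
time_s: 15.45
eef_pos: [0.5117, 0.0763, 0.1477]
eef_rot: [-3.141, -0.0, -0.602]
wrist_force: [0.5, 0.9, -0.2]
opening: 0.014
grip_force: 45.0
```

```bash
python3 st.py
```

```text
15.45 F [ 0.5   0.89 -0.2 ] M [ 0.36  -0.016 -0.117] op 0.014 45.0 [0.5117 0.0763 0.1477] [-3.1412e+00 -3.0000e-04 -6.0170e-01] j6 2.298
```

Call:
carry_out([
  [0,0,0,0.02],
  [0,0,0,0.04],
])

```text
time_s: 15.65
eef_pos: [0.5117, 0.0763, 0.1477]
eef_rot: [-3.141, -0.0, -0.662]
wrist_force: [-0.3, 2.1, -0.4]
opening: 0.0138
grip_force: 45.0
```

```bash
python3 st.py
```

```text
15.65 F [-0.27  2.1  -0.43] M [ 0.351  0.038 -0.017] op 0.0138 45.0 [0.5117 0.0763 0.1477] [-3.1411e+00 -3.0000e-04 -6.6180e-01] j6 2.358
```

Call:
carry_out([
  [0,0,0,0.025],
  [0,0,0,0.05],
])

```text
time_s: 15.85
eef_pos: [0.5118, 0.0763, 0.1477]
eef_rot: [-3.141, -0.001, -0.736]
wrist_force: [0.7, 1.9, -0.0]
opening: 0.0135
grip_force: 45.0
```

```bash
python3 st.py
```

```text
15.85 F [ 0.67  1.87 -0.03] M [ 0.433 -0.023  0.377] op 0.0135 45.0 [0.5118 0.0763 0.1477] [-3.1412e+00 -5.0000e-04 -7.3600e-01] j6 2.433
```

One full click (0.48 → −0.12 → rising again to 0.38). Releasing and lifting off.

Call:
carry_out([
  [0,0,0,0],
  [0,0,0,0],
  [0,0,0,0],
  [0,0,0,0],
  [0,0,0,0],
], hand=-1)

```text
time_s: 16.35
eef_pos: [0.5115, 0.0761, 0.1477]
eef_rot: [3.141, -0.0, -0.735]
wrist_force: [0.2, 0.3, 0.5]
opening: 0.0508
grip_force: 0.0
```

Call:
carry_out([
  [0,0,-0.1,0],
  [0,0,-0.3,0],
  [0,0,-0.6,0],
  [0,0,-0.8,0],
  [0,0,-0.8,0],
])

```text
time_s: 16.85
eef_pos: [0.5139, 0.0764, 0.2725]
eef_rot: [-3.134, -0.007, -0.735]
wrist_force: [0.2, 0.0, 0.4]
opening: 0.0898
grip_force: 0.0
```

```bash
python3 -c "
from h import *
go((0,-.30),-.2,.267)"
```

```text
t 16.85 units [ 0.9331  1.7628  0.0368 -0.3568] j [ 0.126  0.201  1.616 -0.     1.314  2.432]
```

Moving aside to view the result.

Call:
carry_out([
  [0.15,0.25,0,0],
  [0.3,0.5,0,0],
  [0.4,0.75,0,0],
  [0.5,0.95,0,0],
  [0.5,0.95,0,0],
])

```text
time_s: 17.35
eef_pos: [0.47, -0.0827, 0.2669]
eef_rot: [3.139, 0.001, -0.74]
wrist_force: [0.9, 0.8, 0.5]
opening: 0.0912
grip_force: 0.0
```

Run:
```python
from h import *
from plant import sense,snapshot
import cv2
d=snapshot("scene");t=snapshot("top")
a=cv2.resize(d["frame"][180:260,190:320,::-1],(780,480),interpolation=cv2.INTER_CUBIC)
b=cv2.resize(t["frame"][190:250,232:302,::-1],(0,0),fx=1,fy=1) if 0 else cv2.resize(t["frame"][190:240,232:282,::-1],(480,480),interpolation=cv2.INTER_CUBIC)
c=cv2.resize(d["frame"][180:225,270:310,::-1],(320,360),interpolation=cv2.INTER_CUBIC)
m=np.zeros((600,800,3),np.uint8);m[:293,:476]=cv2.resize(a,(476,293));m[:300,480:800]=cv2.resize(b,(320,300));m[300:600,:266]=cv2.resize(c,(266,300))
cv2.imwrite("pics/end.png",m)
print(sense()["eef_pos"])
```

```text
[ 0.47115455 -0.07999507  0.26703897]
```

View pics/end.png

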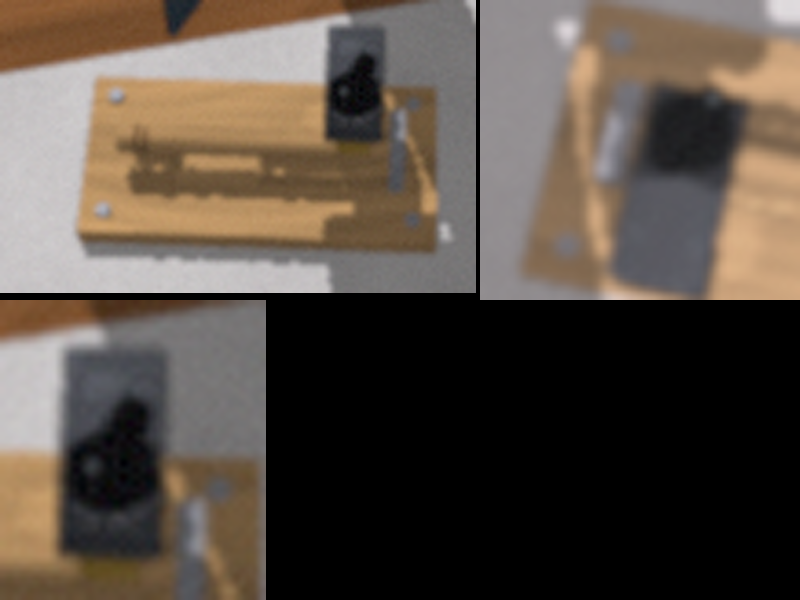

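The knob bar has turned, with its dot now at (92,465) in the lower crop. The brass jaw is lower (at (110,565)), the handle's tail is unmoved at (118,145), and the stop is at (398,150). The gripper is clear of everything.

```bash
python3 -c "
from plant import job_done;print(job_done())"
```

```text
the job is handed in; nothing more can be done
None
```

I slid the handle to the end stop (about 5 N at contact), turned the knob clockwise until it slipped for one click, then let go and handed the job in at about 17 s.

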